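# Clamp the labelled tea carton in the label press

## Task

Press the freshly glued label onto the terracotta tea carton: swing the red-knobbed lever of the green label press fully up to raise its foot, then lay the carton flat on the grey base plate with its round white paper label under the raised foot and let go of it. Then swing the lever fully down so that the foot presses on the carton with the whole foot inside the label; leave the blue carton, the jar and the tin where they stand, and let go of everything.

Things in the scene. Friction and masses are not known exactly. Their poses are not given: they have to be found in the camera images.
- machine: Fixed green label press like a small sewing machine. Origin: on the counter straight below the foot's axis. Grey base plate 12 mm thick, x -170 to 80, y -130 to 70 mm in this frame. Column 55 x 50 mm at x 0, y -100; head 55 mm wide in x runs from it to y +30, 125 to 175 mm above the counter. Open under the head at -x (front, facing the robot) and +x. z up
- lever (a joint): Angle of the lever at the +y end of the press head, rad: 0 = fully down on its stop (lever slopes 0.35 rad below level, pointing to the machine's +y), 1.25 = fully up (0.9 rad above level). Pivot axis along the machine's x. Stiff: stays where it is left; needs 3 to 5 N at the knob. Raising it lifts the foot 24 mm per rad
- lever_pivot (a point): Centre of the lever's pivot: machine x 0, y +40, height 150 mm above the counter; axes as the machine
- lever_knob (a point): Centre of the red cylindrical knob on the lever's end, 105 mm from the pivot; 20 mm in diameter, 28 mm long, its length along the machine's x, so it can be pinched across its two flat ends from above. The lever bar is 9 mm thick
- foot: Steel presser foot under the head: disc 24 mm in diameter on a 10 mm stem; origin at the centre of its underside. Lever fully down, nothing below: underside 34 mm above the base plate; lever fully up: 64 mm. Sprung: gives upwards up to 14 mm with 4 to 10 N, so it presses a 40 mm carton with about 7 N when the lever is down
- carton: Loose terracotta-coloured tea carton with a brass-coloured band near its plain end, 180 (x) x 50 (y) x 40 (z) mm, about 0.1 kg, rigid; origin at the centre of its underside, x along its length towards the labelled end, z up. Starts lying flat on the counter, label up
- label (a point): Centre of the round white paper label (40 mm in diameter) on the carton's top: 50 mm from the carton's centre towards its +x end, 40 mm above its underside
- plain_carton: Blue carton of the same size and form, without label; bystander. Origin at the centre of its underside
- jar: Amber glass jar, 72 mm in diameter, 120 mm tall; bystander, origin at the centre of its underside
- tin: Yellow round tin, 68 mm in diameter, 80 mm tall; bystander, origin at the centre of its underside
Things that resemble listed ones, but are neither listed nor needed, are in the scene too. What is meant by the carton is not turquoise, and is the larger of those in its own colour.

How it is judged:
By the outcome, as a careful person would: the job done as asked, in the order asked, and still so for the second after the job is handed in, with the robot touching nothing.
It also fails if it takes over 70 s, if anything falls off the work surface, if the arm or the gripper's body presses on something with over 40 N, if the wrist force passes 120 N, or if a joint passes its speed limit or range.

## Robot

A 6-joint arm with a two-finger parallel gripper is mounted at the origin on the work surface. World frame = base frame: x ahead of the robot, y to its left, z up, the work surface at z = 0. Lengths are in m, angles in rad, forces in N, time in s.
With the tool pointing down it reaches from about 0.35 to 1 m from the base axis. Payload 7.1 kg.
Tool frame: the origin (TCP) lies between the finger pads; the fingertips stand 22 mm ahead of it and the grasp point (between the pads) lies 3 mm ahead of it; x points along the fingers, y is the direction in which the jaws open and shut, and the axes are right-handed (so a half turn about x gives the same grasp; the last joint's range is limited). The gripper opens to 85 mm and grips with 20 to 120 N. Pads are 22 mm wide; open, the fingers measure 114 mm over their backs; the gripper's body (76 mm by 85 mm) begins 54 mm behind the grasp point. The pads swing forward as they close: fully open they stand 13 mm farther back than shut.
Start: joints at [1.126, 0.423, 1.63, -0, 1.089, -0.019], TCP at [0.258, 0.569, 0.253] pointing down, gripper open.
Joint ranges: [-3, 3], [-0.9, 2.11], [0.09, 2.58], [-1.31, 4.45], [0.11, 2.69], [-2.54, 2.54]. Speed limits (rad/s): [2.39, 2.39, 3.01, 3.14, 3.14, 3.14].

## Interface

Orientations are given as a rotation vector (axis times angle).
In Python, from rig import manip gives the robot as it stands. The module is installed in compiled form; this text tells all that it offers. Calls block until the motion is done:
- manip.move_to(position, orientation): joint-space move of the TCP to a pose.
- manip.servo_line(position, orientation=None, rate=0.15): straight line of the TCP; orientation=None keeps the orientation; rate is the mean speed in m/s.
- manip.set_joints(angles): joint-space move.
- manip.command_gripper(opening, f_grip=None): finger opening in m; f_grip is the grip in N (None keeps the last); returns when the fingers have stopped.
- manip.hold(seconds).
- manip.solve_ik(position, orientation): joint angles nearest the present ones, or None.
- manip.camera(name): name is "scene" or "top" or "wrist"; returns a dict with "image" (400x640x3 uint8, red, green, blue), "fx", "fy", "cx", "cy" (pixels), "cam_to_world" (4x4, takes a point from camera to world coordinates); the wrist camera has in their place "mount" (4x4, takes a point from camera to tool coordinates, whose origin is the TCP and whose axes are the tool frame's). Camera axes: x right, y down, z forward; pixel columns grow to the right and rows downward; lengths in m; the calibration is good to about 2 mm. A picture is of the moment at which its call begins: read the wrist's pose just before it. There is no depth.
A pose or a line that the arm cannot do raises manip.IKError and nothing moves.
- manip.sign_off(): hands the job in, once; it reports no verdict.
Readings, each from a call of its own:
- manip.get_time(): time.
- manip.get_joint_positions(): joint angles.
- manip.get_joint_vel(): joint speeds.
- manip.get_tau(): joint torques, N m.
- manip.get_position(): TCP position.
- manip.get_ee_rot(): TCP orientation.
- manip.get_contact_force(): force on the tool from outside, world axes, zero at the start.
- manip.get_torque(): the same for the moment, N m.
- manip.get_width(): finger opening in m.
Only numpy, scipy, OpenCV 4.12 (cv2) and the standard library are available. Lean on these libraries where they do the work, as an engineer would, in place of code of your own. Each camera call takes 0.05 s, during which the arm holds its last target.

## Working session

There is one attempt and no reset: what is moved stays moved. The work goes in short steps, each a Python script; the robot and the scene stay as the last script left them, time stands still between calls to the robot, and variables do not carry over. Pictures are saved under pics/ and viewed, and the job is handed in when it is done.

```bash
mkdir -p pics
cat > h.py <<'E'
from rig import manip
import numpy as np, cv2, json, pickle
def shot(name,fn):
    p=manip.get_position() ; r=manip.get_ee_rot()
    c=manip.camera(name); cv2.imwrite('pics/'+fn+'.png',c['image'][:,:,::-1])
    if name=='wrist':
        T=np.eye(4);T[:3,:3]=cv2.Rodrigues(np.array(r,float))[0];T[:3,3]=p
        c['cam_to_world']=T@np.array(c['mount'])
    pickle.dump(c,open('pics/'+fn+'.pkl','wb'));return c
def ray(fn,u,v):
    c=pickle.load(open('pics/'+fn+'.pkl','rb'));T=np.array(c['cam_to_world'])
    d=T[:3,:3]@np.array([(u-c['cx'])/c['fx'],(v-c['cy'])/c['fy'],1]);return T[:3,3],d/np.linalg.norm(d)
def onz(fn,u,v,z):
    o,d=ray(fn,u,v);return o+d*(z-o[2])/d[2]
def tri(*obs):
    A=np.zeros((3,3));b=np.zeros(3);R=[ray(*o) for o in obs]
    for o,d in R:
        P=np.eye(3)-np.outer(d,d);A+=P;b+=P@o
    x=np.linalg.solve(A,b);return x,[np.linalg.norm((np.eye(3)-np.outer(d,d))@(x-o)) for o,d in R]
def proj(fn,X):
    c=pickle.load(open('pics/'+fn+'.pkl','rb'));T=np.linalg.inv(np.array(c['cam_to_world']))
    q=T[:3,:3]@np.array(X)+T[:3,3];return np.array([c['fx']*q[0]/q[2]+c['cx'],c['fy']*q[1]/q[2]+c['cy']])
def crop(fn,u0,v0,u1,v1,k,out):
    im=cv2.imread('pics/'+fn+'.png')[v0:v1,u0:u1];cv2.imwrite('pics/'+out+'.png',cv2.resize(im,None,fx=k,fy=k,interpolation=cv2.INTER_CUBIC))
E
python3 - <<'E'
from h import *
for n in ['scene','top','wrist']: 
    c=shot(n,n+'0'); print(n,c['fx'],np.round(c['cam_to_world'],3).tolist())
print(manip.get_time(),manip.get_ee_rot(),manip.get_position(),manip.get_width())
E
```

```text
scene 420.8112139940101 [[0.36, 0.528, -0.769, 1.342], [0.933, -0.183, 0.31, -0.418], [0.023, -0.829, -0.559, 0.76], [0.0, 0.0, 0.0, 1.0]]
top 388.321133847257 [[0.017, -0.993, 0.121, 0.338], [-1.0, -0.017, 0.004, -0.054], [-0.002, -0.121, -0.993, 1.364], [0.0, 0.0, 0.0, 1.0]]
wrist 346.6385005045426 [[0.414, 0.861, 0.296, 0.181], [0.91, -0.39, -0.136, 0.605], [-0.002, 0.326, -0.945, 0.373], [0.0, 0.0, 0.0, 1.0]]
0.15 [ 0.33312046  1.54514983 -0.33484604] [0.25797417 0.56886298 0.25274325] 0.08574845922825038
```

View pics/scene0.png

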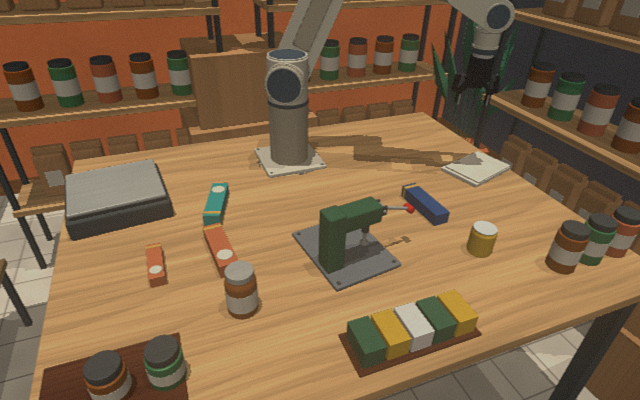

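View pics/top0.png

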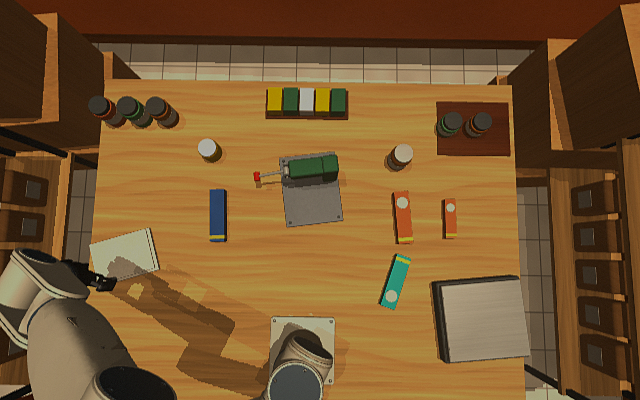

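View pics/wrist0.png

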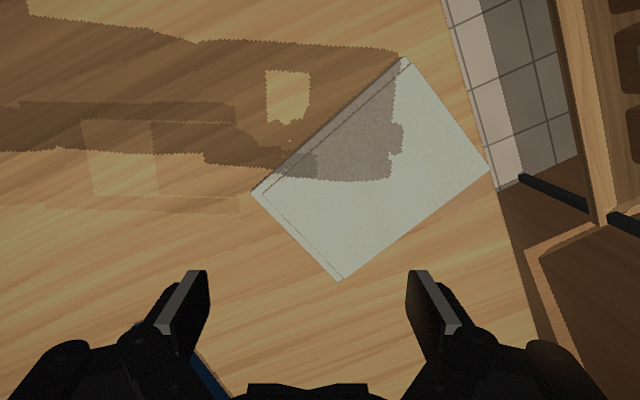

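Run:
```python
from h import *
crop('top0',240,140,360,240,6,'c1')
crop('top0',370,175,470,255,7,'c2')
crop('scene0',280,180,480,300,4,'c3')
crop('scene0',130,210,270,330,5,'c4')
```

```text
(no output)
```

View pics/c1.png

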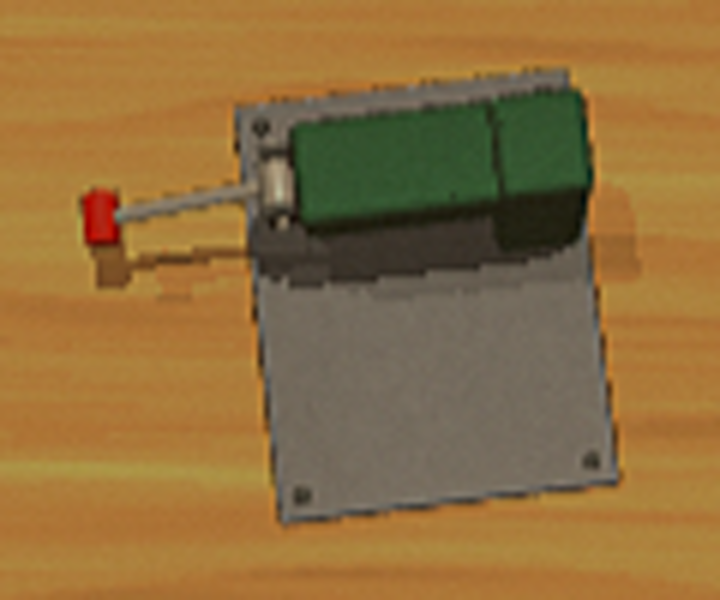

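View pics/c2.png

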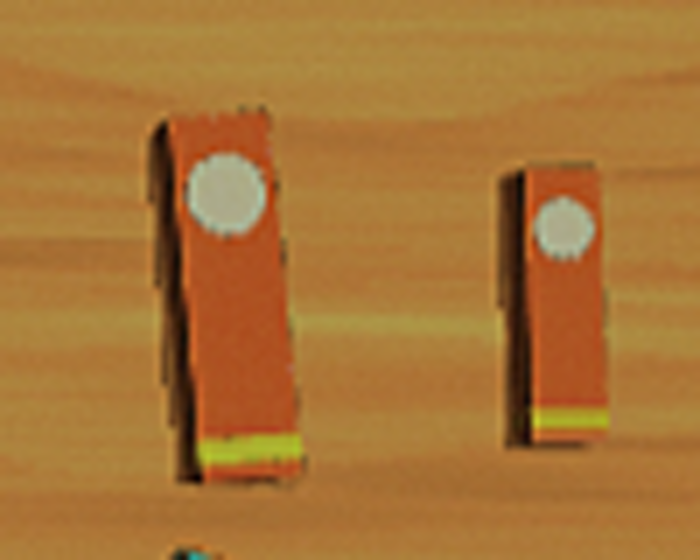

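View pics/c3.png

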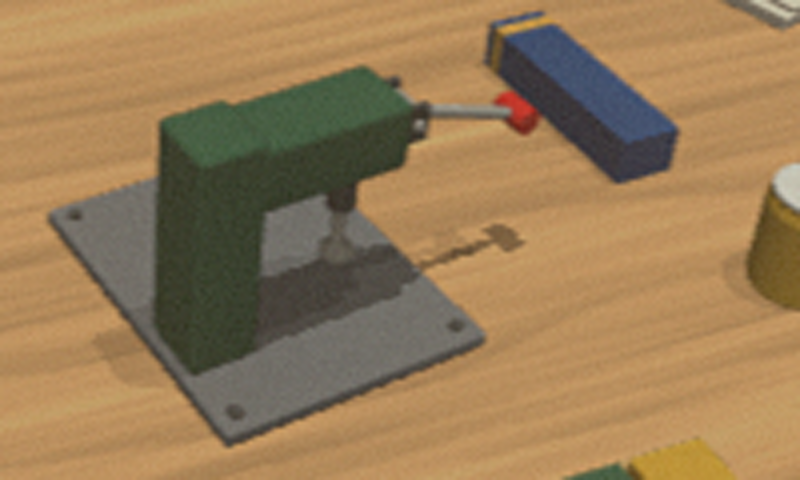

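View pics/c4.png

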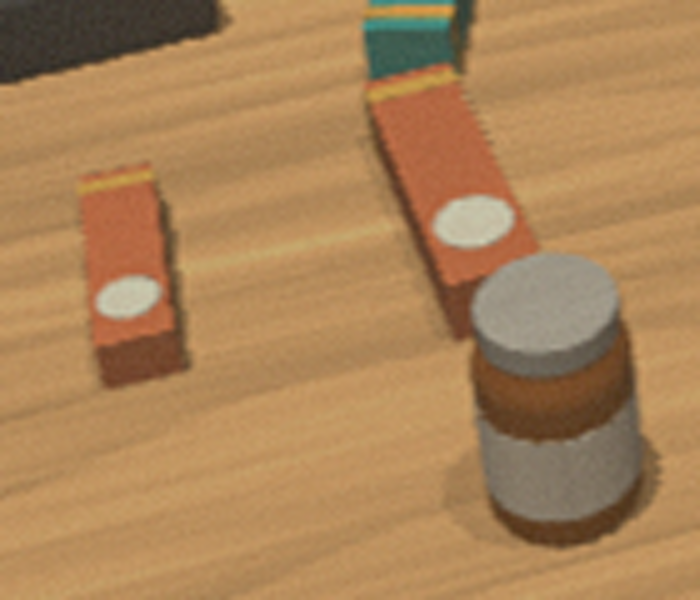

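```bash
cat >> h.py <<'E'
def un(p,k,u0,v0): return ((p[0]+.5)/k-.5+u0,(p[1]+.5)/k-.5+v0)
def mach(fn,pts,local):
    """fit machine pose from pixel/local-3D pairs"""
    from scipy.optimize import least_squares
    def X(q,l):
        c,s=np.cos(q[2]),np.sin(q[2]);return [q[0]+c*l[0]-s*l[1],q[1]+s*l[0]+c*l[1],l[2]]
    f=lambda q:np.concatenate([proj(a,X(q,l))-p for a,p,l in zip(fn,pts,local)])
    r=least_squares(f,[0.6,0,0.1]);return r.x,r.fun
E
python3 - <<'E'
from h import *
C=[(.08,.07),(.08,-.13),(-.17,-.13),(-.17,.07)]
t=[un(p,6,240,140) for p in [(237,106),(568,70),(617,482),(283,522)]]
s=[un(p,4,280,180) for p in [(483,337),(232,440),(50,216)]]
L=[(*c,.012) for c in C]
for fn,pp,ll in [(['top0']*4,t,L),(['scene0']*3,s,L[:3]),(['top0']*4+['scene0']*3,t+s,L+L[:3])]:
    q,r=mach(fn,pp,ll);print(q,np.round(r,2))
x,e=tri(('top0',*un((101,218),6,240,140)),('scene0',*un((516,113),4,280,180)));print('knob',x,e)
c,sn=np.cos(q[2]),np.sin(q[2]);R=np.array([[c,-sn],[sn,c]]);print('knob mach',R.T@(x[:2]-q[:2]),x[2])
print('label',tri(('top0',*un((227,195),7,370,175)),('scene0',*un((474,221),5,130,210))))
k=[onz('top0',*un(p,7,370,175),.04) for p in [(168,122),(268,112),(301,472),(203,482)]]
print(np.round(k,4)); m=np.mean(k,0);a=(k[0]+k[1]-k[2]-k[3])/2;print(m,np.linalg.norm(a),np.arctan2(a[1],a[0]),np.linalg.norm(k[0]-k[1]))
E
```

```text
[0.59063684 0.01601102 0.13262252] [-0.35 -0.19  0.28 -0.52  0.71  0.36 -0.65  0.3 ]
[0.59090758 0.01838214 0.14441321] [ 1.65 -0.33 -0.66  0.33 -1.01 -0.59]
[0.5909161  0.01750305 0.13936659] [-0.9  -0.12 -0.31 -0.83  0.58 -0.01 -0.73  0.31  1.32 -0.12 -1.27  0.31
 -1.13 -0.73]
knob [0.57135508 0.15514964 0.11857097] [np.float64(0.0001247882535563474), np.float64(0.0001247882535564128)]
knob mach [-0.00025006  0.13902933] 0.11857096533200975
label (array([ 0.50200682, -0.33366642,  0.04249728]), [np.float64(0.0009314833313044358), np.float64(0.000931483331304454)])
[[ 0.5378 -0.3064  0.04  ]
 [ 0.5436 -0.3556  0.04  ]
 [ 0.3675 -0.3698  0.04  ]
 [ 0.3619 -0.3223  0.04  ]]
[ 0.45270683 -0.33854128  0.04      ] 0.1766496216846354 0.08519181293496 0.04957625391160986
```

```bash
cat >> h.py <<'E'
Q=np.array([.5909,.0172,.137])
def m2w(l,q=None):
    q=Q if q is None else q
    c,s=np.cos(q[2]),np.sin(q[2]);return np.array([q[0]+c*l[0]-s*l[1],q[1]+s*l[0]+c*l[1],l[2]])
def ori(a):
    """tool down, jaw (tool y) along heading a; returns rotvec"""
    x=np.array([0,0,-1.]);y=np.array([np.cos(a),np.sin(a),0]);z=np.cross(x,y)
    return cv2.Rodrigues(np.stack([x,y,z],1))[0].ravel()
def knob(th): 
    f=th-.35;return m2w([0,.04+.105*np.cos(f),.15+.105*np.sin(f)])
E
python3 - <<'E'
from h import *
for a in (Q[2],Q[2]+np.pi):
    print(a,ori(a),[None if (j:=manip.solve_ik(knob(t)+[0,0,h],ori(a))) is None else np.round(j,2) for t,h in [(0,.12),(0,0),(1.25,0)]])
print(np.round(cv2.Rodrigues(np.array(manip.get_ee_rot()))[0],2))
for a in (.085+np.pi/2,.085-np.pi/2): print(a,manip.solve_ik([.405,-.342,.03],ori(a)),manip.solve_ik(m2w([-.105,0,.05]),ori(a+.05)))
E
```

```text
0.137 [ 1.10768544  1.27087194 -1.10768544] [array([ 0.24,  0.4 ,  1.72, -0.  ,  1.02,  0.11]), array([ 0.24,  0.56,  1.78, -0.  ,  0.79,  0.11]), array([ 0.19,  0.4 ,  1.73, -0.  ,  1.02,  0.05])]
3.278592653589793 [-1.30940357  1.14126942  1.30940357] [None, None, None]
[[-0.    0.41  0.91]
 [-0.    0.91 -0.41]
 [-1.   -0.   -0.  ]]
1.6557963267948965 [-0.72371108  0.64719864  1.93767249  0.          0.55672153 -2.37950741] [-1.85692265e-02  5.73534711e-01  2.03162305e+00 -4.44089210e-16
  5.36434888e-01 -1.72436555e+00]
-1.4857963267948966 [-7.23711083e-01  6.47198642e-01  1.93767249e+00 -2.22044605e-15
  5.56721526e-01  7.62085244e-01] [-1.85692265e-02  5.73534711e-01  2.03162305e+00 -8.88178420e-16
  5.36434888e-01  1.41722710e+00]
```

Run:
```python
from h import *
manip.command_gripper(.06)
manip.move_to(knob(0)+[0,0,.14],ori(Q[2]))
shot('wrist','w1');print(manip.get_time(),manip.get_position(),manip.get_width())
```

```text
2.4583 [0.57172787 0.15550684 0.25399543] 0.0598862513204528
```

View pics/w1.png

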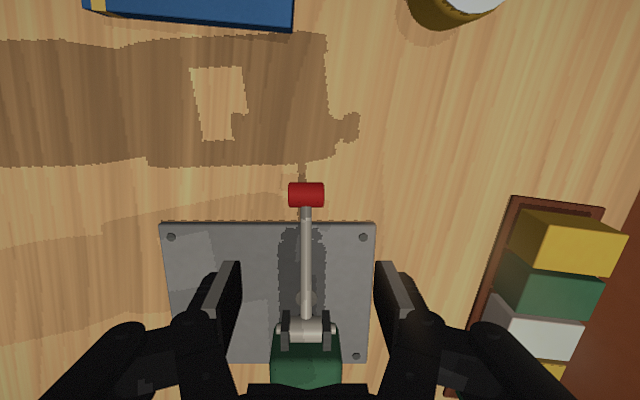

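Run:
```python
from h import *
x,e=tri(('top0',*un((101,218),6,240,140)),('scene0',*un((516,113),4,280,180)),('w1',306,194));print('knob',x,e)
print('pred',knob(0),proj('w1',knob(0)),proj('w1',knob(.05)),proj('top0',knob(0)),un((101,218),6,240,140))
C=[(.08,.07),(.08,-.13),(-.17,-.13),(-.17,.07)]
t=[un(p,6,240,140) for p in [(237,106),(568,70),(617,482),(283,522)]]
s=[un(p,4,280,180) for p in [(483,337),(232,440),(50,216)]]
L=[(*c,.012) for c in C]
q,r=mach(['top0']*4+['scene0']*3+['w1']*2,t+s+[(376,222),(160,223)],L+L[:3]+[L[0],L[3]]);print(q,np.round(r,1))
q,r=mach(['w1']*2,[(376,222),(160,223)],[L[0],L[3]]);print(q,np.round(r,1))
```

```text
knob [0.57056158 0.15642682 0.11704486] [np.float64(0.001523131497909205), np.float64(0.0006807141541245717), np.float64(0.0014733868961257553)]
pred [0.57196648 0.15453516 0.11399573] [307.87768555 197.11584186] [307.88957012 197.08592851] [256.80235231 175.97807654] (256.4166666666667, 175.91666666666666)
[0.59055873 0.0201178  0.13982194] [-1.6 -0.  -1.1 -0.8 -0.2  0.1 -1.5  0.4  2.1 -0.4 -0.3 -0.1 -0.3 -1.
  2.3  1.7 -2.6  1.1]
[0.5908281  0.02170114 0.14401788] [ 2.5  0.2 -2.5  0.4]
```

```bash
sed -i 's/^Q=.*/Q=np.array([.5906,.0190,.139])/' h.py
python3 - <<'E'
from h import *
o=ori(Q[2])
p=knob(0)+[0,0,.003]
manip.servo_line(p+[0,0,.05],o,.2); manip.servo_line(p,o,.1)
print('f',manip.get_contact_force())
manip.command_gripper(.02,25)
print(manip.get_width(),'f',manip.get_contact_force(),manip.get_position(),manip.get_time())
shot('wrist','w2');shot('scene','s2')
crop('s2',340,140,440,240,6,'c5')
E
```

```text
f [ 0.12730882  0.31070181 -0.75017662]
0.027824935480308843 f [-5.78823499 -0.89597051  4.42134586] [0.5705641  0.15602328 0.11725097] 4.075
```

View pics/w2.png

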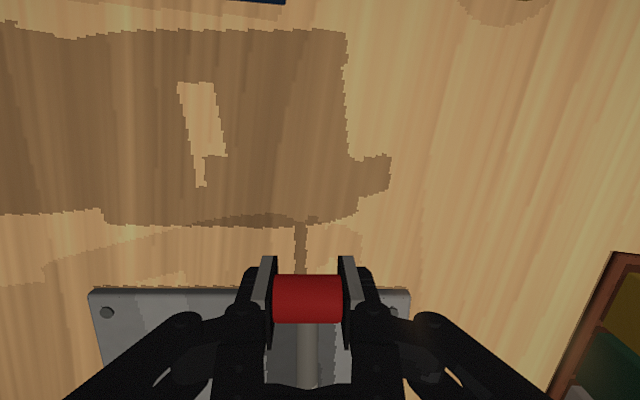

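View pics/c5.png

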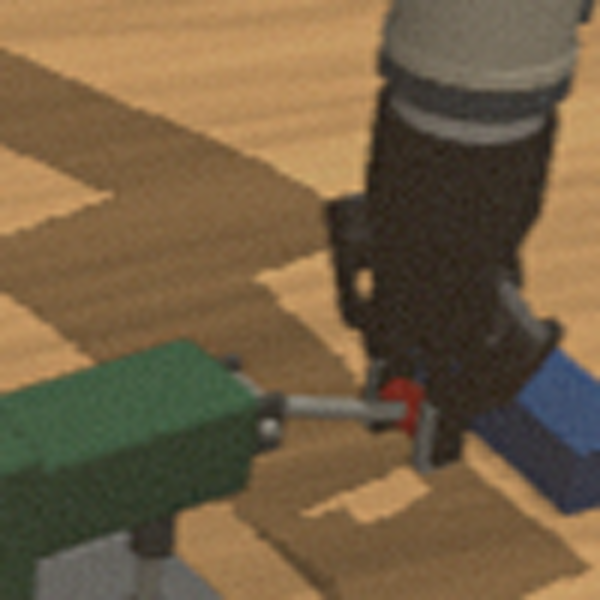

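Run:
```python
from h import *
o=ori(Q[2])
for t in np.linspace(0,1.29,11)[1:]:
    manip.servo_line(knob(t)+[0,0,.003],o,.08)
    print(round(t,2),np.round(manip.get_contact_force(),1),np.round(manip.get_position()-knob(t),4),round(manip.get_width(),4))
print(manip.get_time())
shot('scene','s3');crop('s3',300,100,440,260,5,'c6');shot('wrist','w3')
```

```text
0.13 [-4.6 -3.8  1. ] [-0.0008 -0.0002  0.0038] 0.0275
0.26 [-5.8 -3.5  1.4] [-0.0009 -0.0001  0.0044] 0.0274
0.39 [-6.8 -3.9  0.3] [-0.0008 -0.0001  0.0048] 0.0273
0.52 [-7.5 -3.   1.1] [-0.0008 -0.0002  0.005 ] 0.0275
0.64 [-9.  -2.9  0. ] [-0.0008 -0.0003  0.0052] 0.0273
0.77 [-8.1 -2.4  0.7] [-0.0008 -0.0005  0.0054] 0.0276
0.9 [-9.8 -1.8  2. ] [-0.0007 -0.0006  0.0054] 0.0275
1.03 [-9.1 -1.1  0.5] [-0.0008 -0.0006  0.0054] 0.0277
1.16 [-9.3 -1.6  0.9] [-0.0007 -0.0006  0.0055] 0.0277
1.29 [-9.3 -1.8  0.8] [-0.0008 -0.0007  0.0055] 0.0273
7.3417
```

View pics/c6.png

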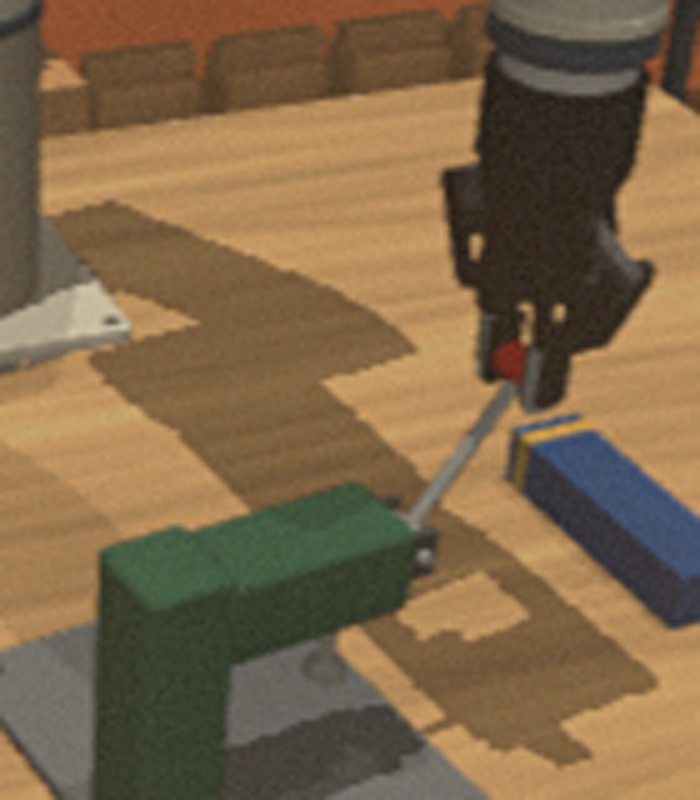

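View pics/w3.png

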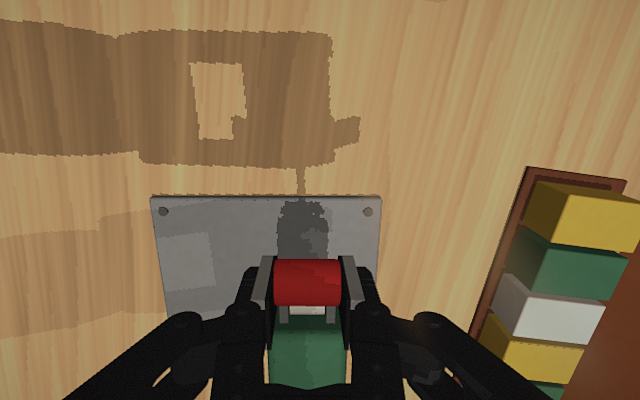

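Run:
```python
from h import *
o=ori(Q[2])
for t in [1.33,1.37,1.41]:
    manip.servo_line(knob(t)+[0,0,.003],o,.08)
    print(round(t,2),np.round(manip.get_contact_force(),1),np.round(manip.get_position()-knob(t),4),round(manip.get_width(),4))
manip.hold(.2);print(np.round(manip.get_contact_force(),1),manip.get_time())
shot('scene','s4');crop('s4',340,130,440,260,6,'c7');
```

```text
1.33 [-6.5  8.4 -9.3] [-0.0011  0.0013  0.0041] 0.0274
1.37 [ -5.1  16.6 -16.6] [-0.0014  0.0028  0.0031] 0.028
1.41 [ -3.2  20.1 -18.6] [-0.0015  0.0034  0.0027] 0.027
[ -3.7  19.8 -20.1] 8.3917
```

View pics/c7.png

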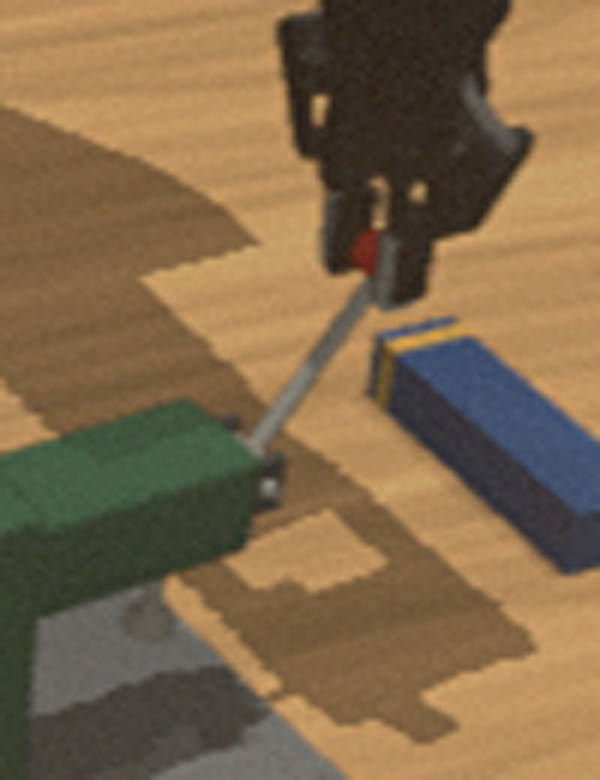

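```bash
cat >> h.py <<'E'
CQ=np.array([.4527,-.3385,.087])
E
python3 - <<'E'
from h import *
o=ori(Q[2])
manip.servo_line(knob(1.335)+[0,0,.003],o,.08)
print(np.round(manip.get_contact_force(),1))
manip.command_gripper(.06)
print(np.round(manip.get_contact_force(),1))
p=manip.get_position()
manip.servo_line([p[0],p[1],.34],o,.25)
manip.command_gripper(.075)
g=m2w([-.055,0,.16],CQ)
manip.move_to(g,ori(CQ[2]+np.pi/2))
print(manip.get_joint_positions(),manip.get_time())
shot('wrist','w5');shot('scene','s5');crop('s5',300,140,440,260,5,'c8')
E
```

```text
[-7.5 -0.8 -3.8]
[-1.   0.3 -0.9]
[-7.33746461e-01  4.12762208e-01  1.91402670e+00  9.60766577e-05
  8.14385001e-01 -2.39172973e+00] 12.0417
```

View pics/w5.png

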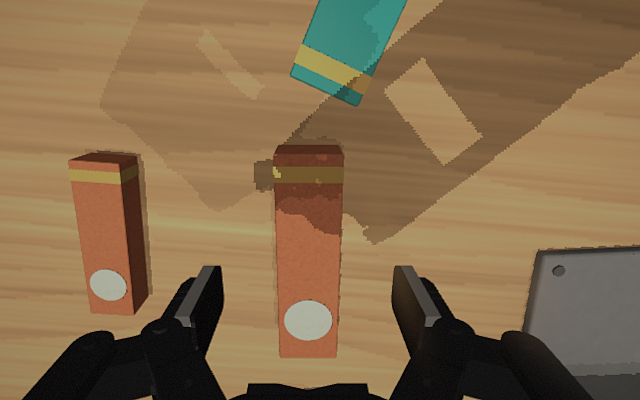

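View pics/c8.png

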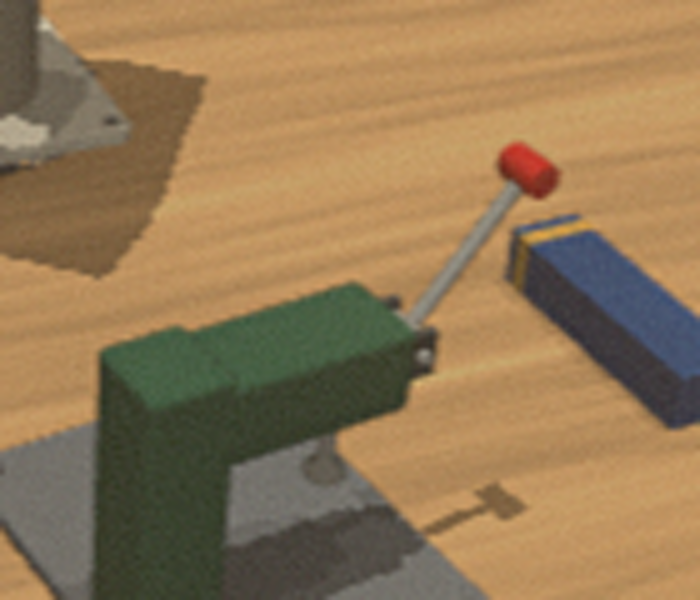

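Run:
```python
from h import *
k=np.array([onz('w5',*p,.04) for p in [(279,357),(337,357),(343,153),(275,153)]])
print(np.round(k,4)); m=np.mean(k,0);a=(k[0]+k[1]-k[2]-k[3])/2;print(m,np.linalg.norm(a),np.arctan2(a[1],a[0]),np.linalg.norm(k[0]-k[1]),np.linalg.norm(k[2]-k[3]))
print(onz('w5',308,320,.04),tri(('w5',308,320),('top0',*un((227,195),7,370,175)),('scene0',*un((474,221),5,130,210))),m2w([.05,0,.04],CQ))
```

```text
[[ 0.5415 -0.3541  0.04  ]
 [ 0.5371 -0.3039  0.04  ]
 [ 0.3589 -0.3202  0.04  ]
 [ 0.3631 -0.3676  0.04  ]]
[ 0.45016241 -0.33644454  0.04      ] 0.1789398866451995 0.0833909805559864 0.050399148671561915 0.04763657741202749
[ 0.50089344 -0.33235452  0.04      ] (array([ 0.50110908, -0.33327775,  0.04123071]), [np.float64(0.0012740683869455025), np.float64(0.0017413780846098853), np.float64(0.0006295386759598595)]) [ 0.50251089 -0.33415549  0.04      ]
```

```bash
sed -i 's/^CQ=.*/CQ=np.array([.4513,-.3373,.085])/' h.py
python3 - <<'E'
from h import *
o=ori(CQ[2]+np.pi/2)
g=m2w([-.055,0,.029],CQ)
manip.servo_line(g+[0,0,.05],o,.2); manip.servo_line(g,o,.1)
print('f',np.round(manip.get_contact_force(),2))
manip.command_gripper(.045,40)
print(manip.get_width(),np.round(manip.get_contact_force(),2),manip.get_position(),g)
manip.servo_line(g+[0,0,.07],o,.12)
print(manip.get_width(),np.round(manip.get_contact_force(),2),manip.get_time())
shot('wrist','w6');shot('scene','s6')
E
```

```text
f [-0.07 -0.05 -0.32]
0.04943982025990751 [-0.51 -0.26  6.58] [ 0.39694701 -0.34240133  0.02981219] [ 0.39649857 -0.34196937  0.029     ]
0.04940972558121658 [ 0.27 -0.51 -0.59] 14.4333
```

View pics/w6.png

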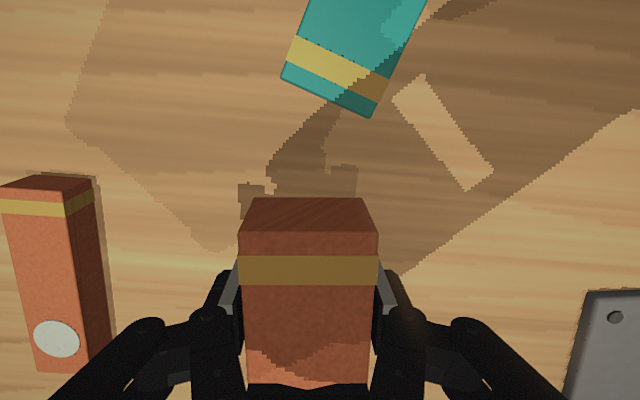

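View pics/s6.png

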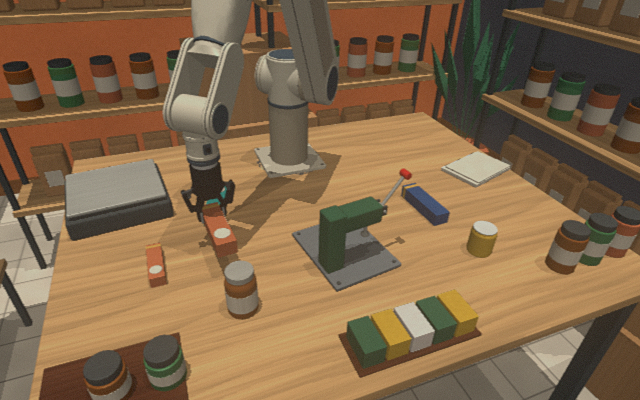

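Run:
```python
from h import *
p=manip.get_position();print(p)
c,s=np.cos(CQ[2]),np.sin(CQ[2])
R=np.array([[c,s],[-s,c]])
for z in (.11,.107):
  for u in (238,308,378):
    e=onz('w6',u,232,z);print(z,R@(e-p)[:2])
crop('s6',180,180,280,260,7,'c9');crop('w6',220,180,400,290,4,'c10')
```

```text
[ 0.39599602 -0.34151631  0.09817972]
0.11 [-0.03554215 -0.02268343]
0.11 [-0.03552786  0.00136446]
0.11 [-0.03551357  0.0254139 ]
0.107 [-0.03420191 -0.02333734]
0.107 [-0.03418723  0.00137148]
0.107 [-0.03417255  0.0260819 ]
```

View pics/c9.png

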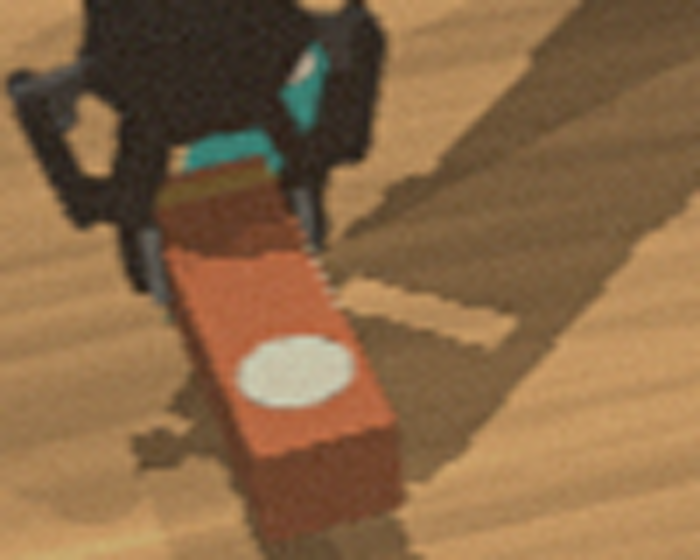

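View pics/c10.png

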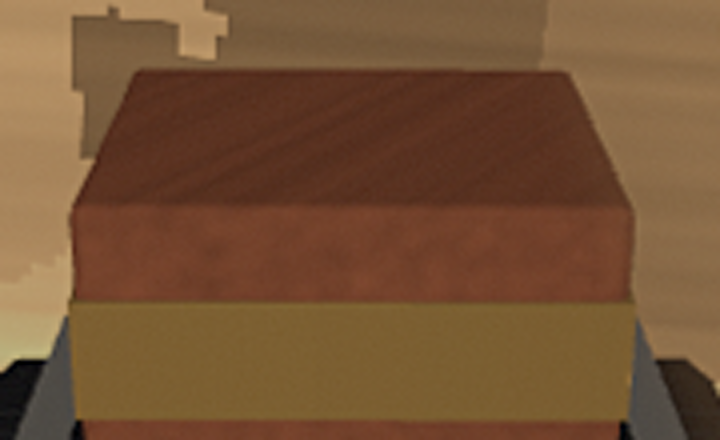

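Run:
```python
from h import *
p=manip.get_position();c,s=np.cos(CQ[2]),np.sin(CQ[2]);R=np.array([[c,s],[-s,c]])
for z in (.105,.109,.112): print(z,R@(onz('s6',*un((297,372),7,180,180),z)-p)[:2])
o=ori(Q[2]+np.pi/2)
for l in ([-.2,0,.099],[-.2,0,.051],[-.105,0,.051],[-.105,0,.041]): print(manip.solve_ik(m2w(l),o))
```

```text
0.105 [0.0997114 0.0020117]
0.109 [0.10482029 0.00104294]
0.112 [0.10865197 0.00031638]
[-5.25006566e-02  3.84493991e-01  2.22060717e+00 -4.44089210e-16
  5.36491495e-01 -1.76229698e+00]
[-5.25006566e-02  5.02600414e-01  2.23111989e+00 -4.44089210e-16
  4.07872348e-01 -1.76229698e+00]
[-1.53075726e-02  5.71298938e-01  2.03210743e+00 -4.44089210e-16
  5.38186282e-01 -1.72510390e+00]
[-1.53075726e-02  5.91649760e-01  2.03266735e+00 -4.44089210e-16
  5.17275548e-01 -1.72510390e+00]
```

Run:
```python
from h import *
o=ori(Q[2]+np.pi/2)
manip.servo_line(m2w([-.2,0,.099]),o,.15)
manip.servo_line(m2w([-.2,0,.051]),o,.12)
print(manip.get_position(),m2w([-.2,0,.051]),np.round(manip.get_contact_force(),2),manip.get_time(),manip.get_width())
shot('wrist','w7');shot('scene','s7');shot('top','t7');crop('s7',280,150,440,290,5,'c11')
crop('t7',240,140,360,240,6,'c12')
```

```text
[ 0.39241819 -0.00883818  0.05094456] [ 0.39252899 -0.00871057  0.051     ] [ 0.16 -0.87  0.04] 17.4583 0.04968183496905574
```

View pics/c11.png

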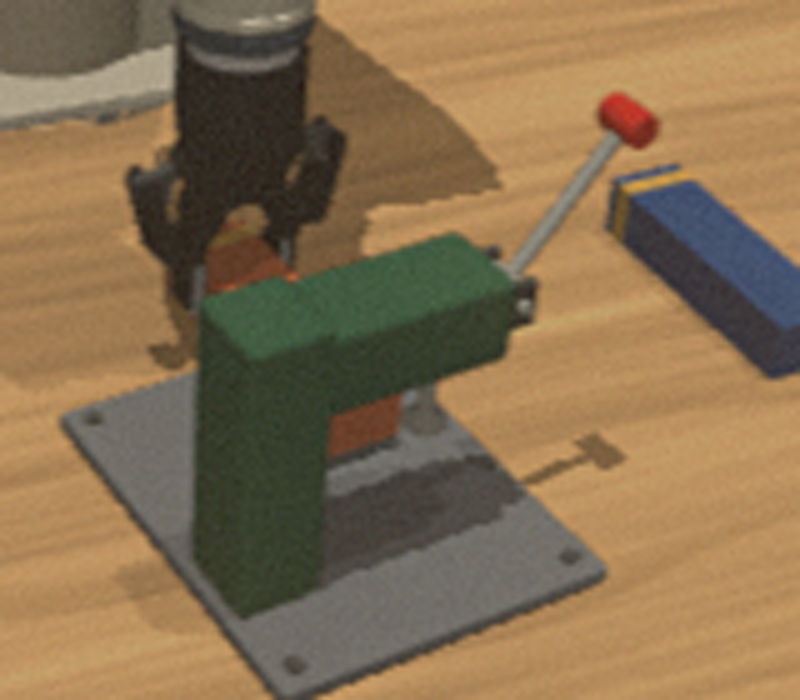

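View pics/c12.png

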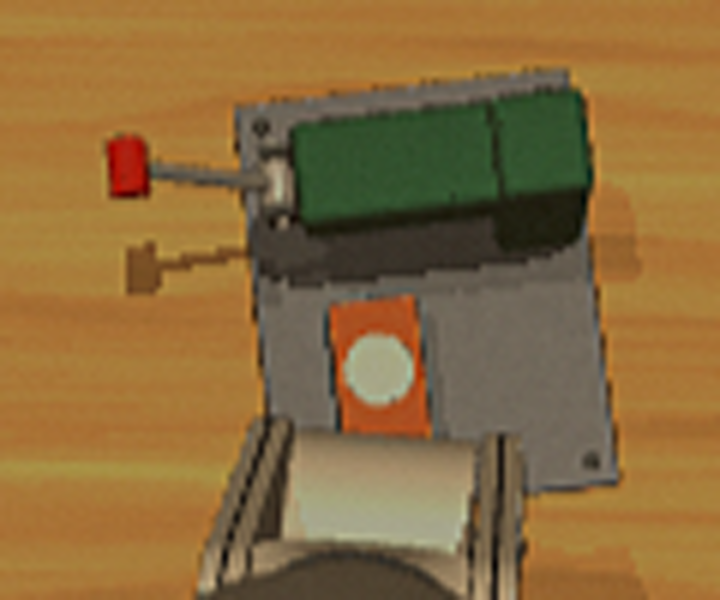

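View pics/w7.png

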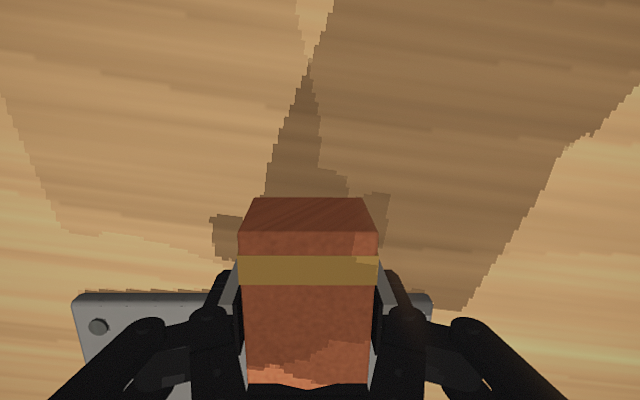

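Run:
```python
from h import *
def w2m(X,q):
    c,s=np.cos(q[2]),np.sin(q[2]);return np.array([[c,s],[-s,c]])@(X[:2]-q[:2])
X=onz('t7',*un((379,370),6,240,140),.062)
qt=np.array([.5906,.0160,.1326]);qs=np.array([.5909,.0184,.1444])
for q in (Q,qt): print('label in mach',w2m(X,q))
for q in (Q,qs): print('foot',w2m(onz('s7',*un((428,423),5,280,150),.078),q))
print('label',X, 'expected',m2w([-.095,0,.062]))
Xk=onz('t7',*un((128,167),6,240,140),.232);print('knob',w2m(Xk,Q),w2m(Xk,qt))
crop('s7',345,215,395,250,14,'c13')
```

```text
label in mach [-0.09404311 -0.00125476]
label in mach [-0.09363652  0.00111706]
foot [-0.00083632  0.00151347]
foot [-0.00103867  0.00215489]
label [0.49763778 0.0047274  0.062     ] expected [0.49651627 0.00583748 0.062     ]
knob [-2.47958604e-05  1.05610095e-01] [-0.00030406  0.10858144]
```

View pics/c13.png

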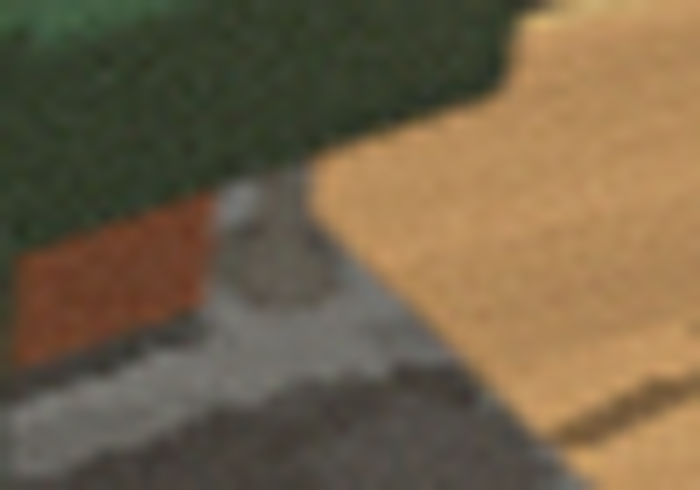

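Run:
```python
from h import *
o=ori(Q[2]+np.pi/2)
manip.servo_line(m2w([-.1055,0,.051]),o,.08)
print(np.round(manip.get_contact_force(),2),manip.get_position())
for z in (.044,.042,.041):
    manip.servo_line(m2w([-.1055,0,z]),o,.04)
    print(z,np.round(manip.get_contact_force(),2),manip.get_position()[2])
shot('scene','s8');shot('top','t8')
crop('s8',280,150,440,290,5,'c14');crop('t8',240,140,360,240,6,'c15');print(manip.get_time())
```

```text
[-0.33 -0.5  -0.74] [0.48541456 0.00433787 0.05090145]
0.044 [ 0.01 -1.04 -2.09] 0.043605580081254744
0.042 [ 0.84 -0.06 -0.74] 0.041988506179652975
0.041 [-2.71 -0.73 11.72] 0.041803121918355404
19.8667
```

View pics/c14.png

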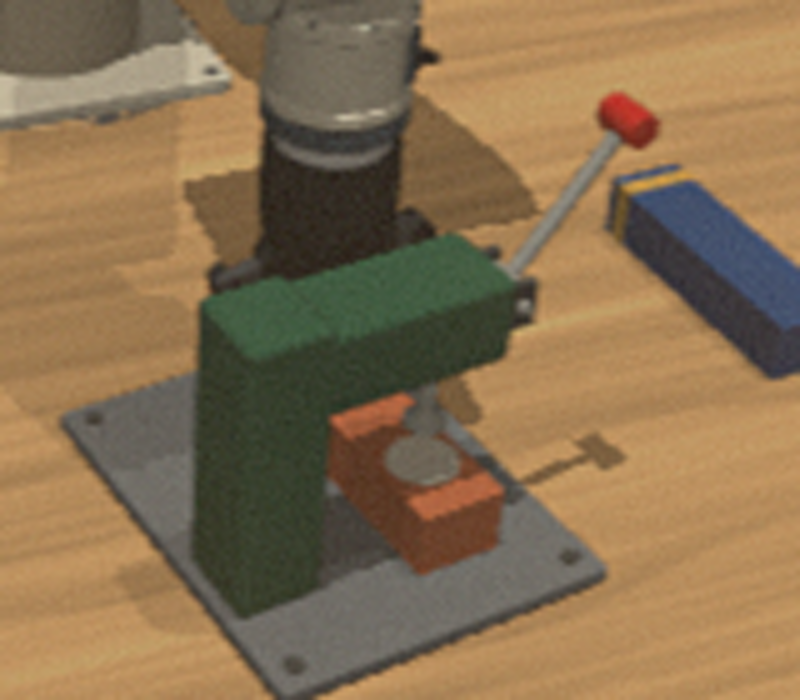

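View pics/c15.png

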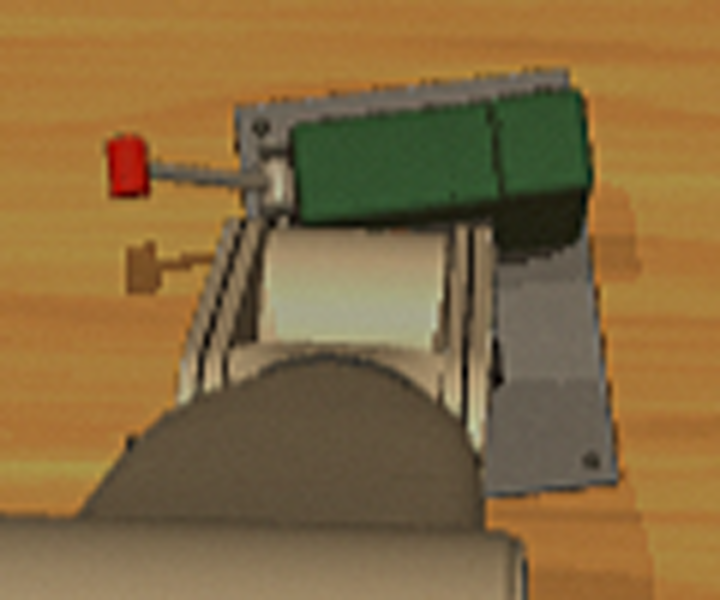

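Run:
```python
from h import *
def w2m(X,q):
    c,s=np.cos(q[2]),np.sin(q[2]);return np.array([[c,s],[-s,c]])@(X[:2]-q[:2])
qs=np.array([.5909,.0184,.1444])
for q in (Q,qs):
  print([np.round(w2m(onz('s8',*un(p,5,280,150),.052),q),4) for p in [(423,460),(502,495),(412,517)]])
crop('s8',345,215,395,265,14,'c16')
print(proj('s8',m2w([0,0,.076])),proj('s8',m2w([0,0,.052])))
```

```text
[array([-0.0022,  0.0019]), array([0.0404, 0.0223]), array([ 0.0331, -0.0289])]
[array([-0.0024,  0.0026]), array([0.0403, 0.0227]), array([ 0.0327, -0.0284])]
[364.83512487 235.14816158] [364.06179586 242.28022254]
```

View pics/c16.png

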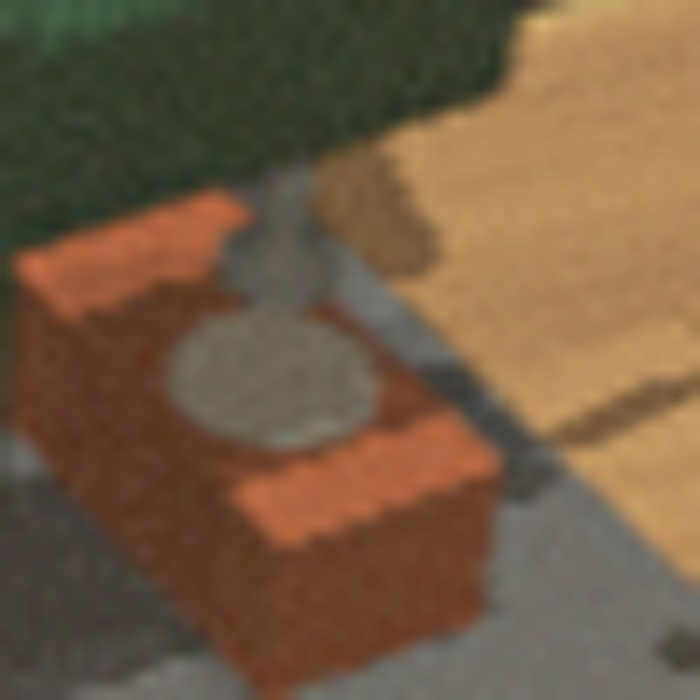

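Run:
```python
from h import *
o=ori(Q[2]+np.pi/2)
manip.servo_line(m2w([-.1055,0,.0417]),o,.04)
manip.command_gripper(.066)
print(np.round(manip.get_contact_force(),2),manip.get_width())
manip.servo_line(m2w([-.1055,0,.12]),o,.12)
manip.servo_line(m2w([-.12,0,.33]),o,.25)
shot('wrist','w9');shot('scene','s9');crop('s9',300,170,420,270,6,'c17');print(manip.get_time())
```

```text
[ 0.34 -0.01 -1.22] 0.06603555578383584
22.3167
```

View pics/c17.png

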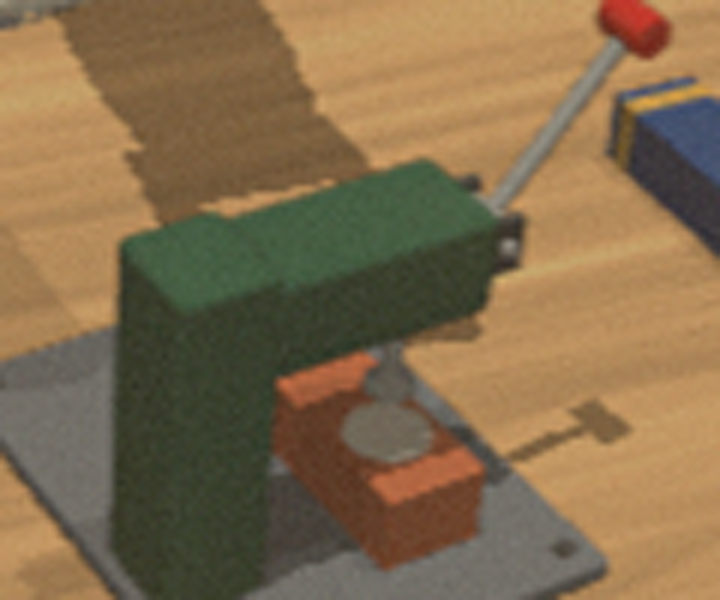

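View pics/w9.png

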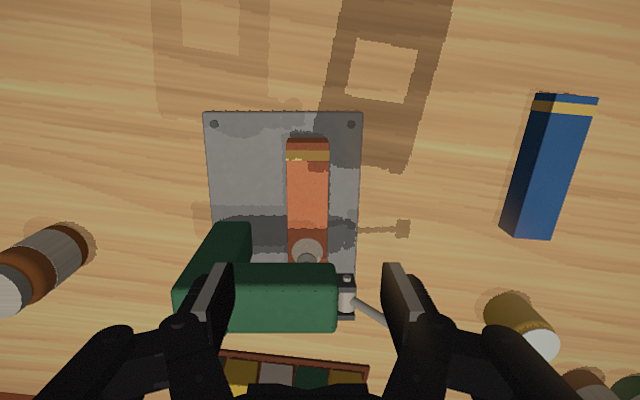

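Run:
```python
from h import *
o=ori(Q[2])
manip.command_gripper(.06)
k=knob(1.25)+[0,0,.004]
manip.move_to([k[0],k[1],.34],o)
manip.servo_line(k+[0,0,.04],o,.2);manip.servo_line(k,o,.1)
print(np.round(manip.get_contact_force(),1))
manip.command_gripper(.02,25)
print(manip.get_width(),np.round(manip.get_contact_force(),1),manip.get_time())
for t in np.r_[np.linspace(1.25,0.05,11)[1:],0,-.04,-.08]:
    manip.servo_line(knob(t)+[0,0,.003],o,.08)
    f=manip.get_contact_force()
    print(round(t,2),np.round(f,1),np.round(manip.get_position()-knob(t),4),round(manip.get_width(),4))
    if t<.01 and f[2]>18: break
print(manip.get_time())
shot('scene','s10');crop('s10',300,170,420,270,6,'c18')
```

```text
[ 0.1 -0.2  0. ]
0.027803549314272265 [-6.3  1.1  5.1] 25.5167
1.13 [-4.9  3.2  3.3] [-0.0011  0.0009  0.0033] 0.0273
1.01 [-4.3  5.2  1.1] [-0.001   0.0006  0.003 ] 0.0273
0.89 [-5.4  3.2  0.5] [-0.001   0.0003  0.0029] 0.0276
0.77 [-4.8  1.6 -1.1] [-0.0009  0.0001  0.0028] 0.0274
0.65 [-5.6  2.5 -2.4] [-0.0009 -0.0001  0.0028] 0.0278
0.53 [-5.7  1.6 -1.2] [-0.0009 -0.0002  0.0028] 0.0277
0.41 [-4.9  1.6 -1.3] [-0.0008 -0.0003  0.0028] 0.0271
0.29 [-6.3  2.2 -1.9] [-0.0008 -0.0003  0.0028] 0.0276
0.17 [-6.5  1.5 -1.7] [-0.0008 -0.0003  0.0029] 0.0272
0.05 [-6.1  2.3 -0.1] [-0.0008 -0.0003  0.003 ] 0.0276
0.0 [-6.4  2.5  0.2] [-0.0009 -0.0003  0.0031] 0.0275
-0.04 [-11.5   3.6  15.7] [-0.0008  0.0004  0.0048] 0.0272
-0.08 [-19.    6.5  33.5] [-0.0008  0.0014  0.0069] 0.0278
29.3583
```

View pics/c18.png

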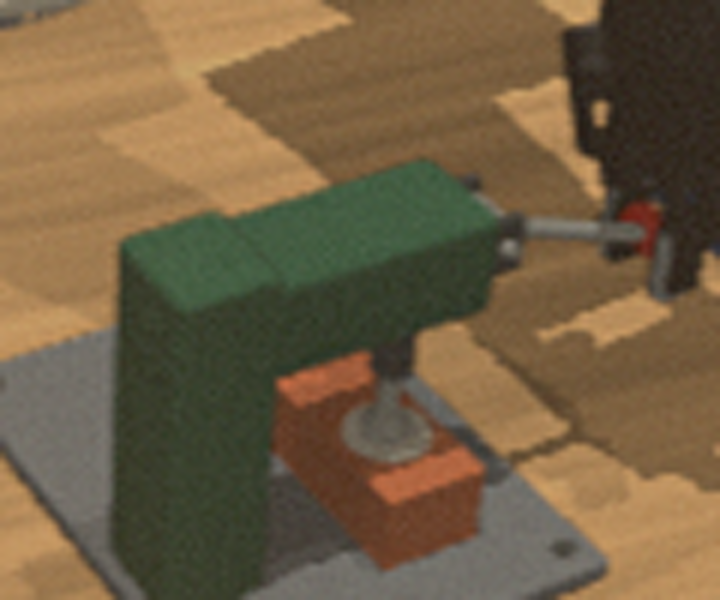

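Run:
```python
from h import *
o=ori(Q[2])
manip.servo_line(knob(-.03)+[0,0,.003],o,.05)
print(np.round(manip.get_contact_force(),1))
manip.command_gripper(.06)
p=manip.get_position()
manip.servo_line([p[0],p[1],.30],o,.2)
manip.servo_line([p[0]-.08,p[1]+.1,.30],o,.25)
print(np.round(manip.get_contact_force(),1),manip.get_time())
shot('scene','s11');shot('top','t11');crop('s11',345,215,395,265,14,'c19');crop('t11',240,140,360,240,6,'c20');crop('s11',280,150,440,290,5,'c21')
```

```text
[-7.5  1.5  2.7]
[-0.2  0.4 -0. ] 31.825
```

View pics/c19.png

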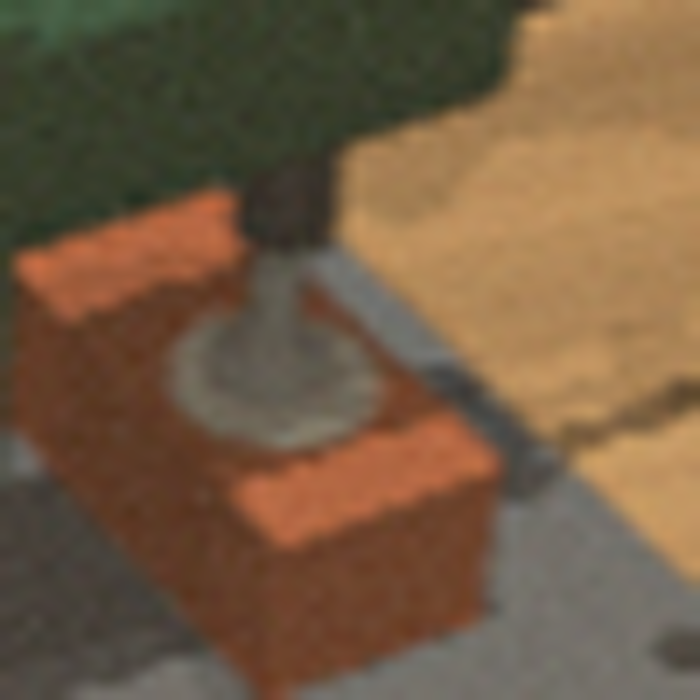

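View pics/c20.png

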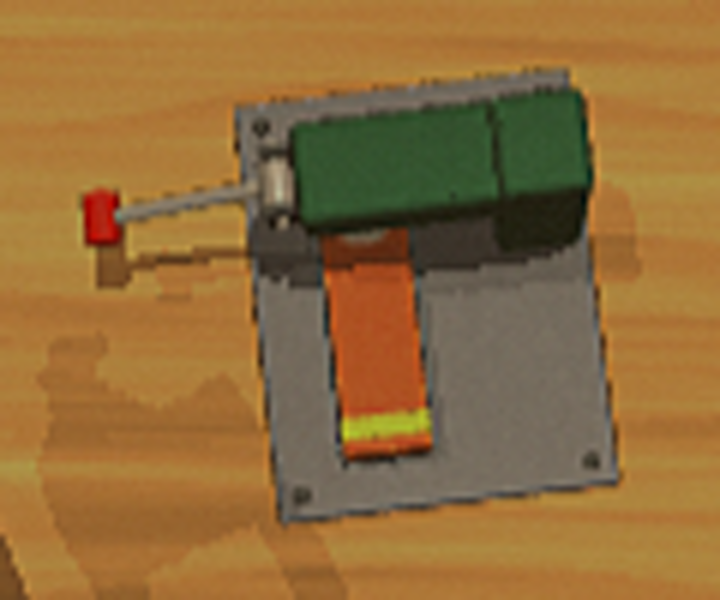

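View pics/s11.png

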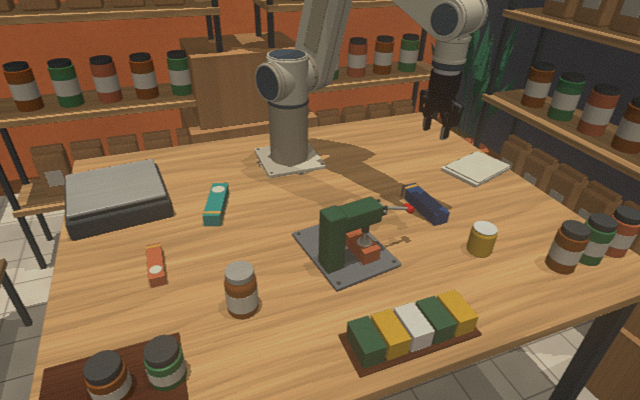

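Run:
```python
from h import *
from h import cv2
a=[]
for f in ('scene0','s11'):
    im=pickle.load(open(f'pics/{f}.pkl','rb'))['image'].astype(int)
    for n in (f,):
        m=(im[...,0]>110)&(im[...,1]<70)&(im[...,2]<70); m[:180]=0;m[240:]=0;m[:,:380]=0;m[:,440:]=0
        ys,xs=np.nonzero(m);print(f,xs.mean(),ys.mean(),len(xs))
print([proj('s11',knob(t)).round(1) for t in (-.05,0,.05,.1)])
crop('s11',360,180,440,240,8,'c22')
```

```text
scene0 409.6842105263158 207.49122807017545 57
s11 409.453125 208.015625 64
[array([407.9, 210.9]), array([408.7, 209.2]), array([409.5, 207.5]), array([410.2, 205.8])]
```

View pics/c22.png

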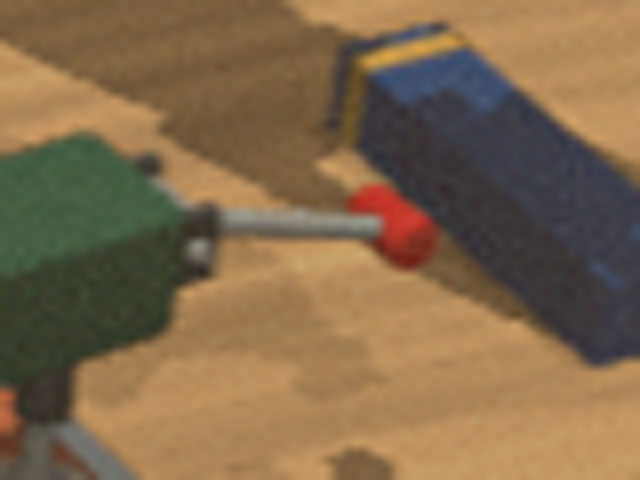

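Run:
```python
from h import *
o=ori(Q[2]);k=knob(0)
manip.servo_line([k[0],k[1],.22],o,.25)
manip.command_gripper(0.0,20)
manip.servo_line([k[0],k[1],.155],o,.12)
z=.152
while z>.138:
    manip.servo_line([k[0],k[1],z],o,.04);f=manip.get_contact_force()[2]
    print(round(z,4),round(f,1),round(manip.get_position()[2],4))
    if f>16: break
    z-=.0015
manip.servo_line([k[0],k[1],.25],o,.15)
manip.servo_line([k[0]-.1,k[1]+.1,.28],o,.25)
print(manip.get_time(),np.round(manip.get_contact_force(),1))
shot('scene','s12')
im=pickle.load(open('pics/s12.pkl','rb'))['image'].astype(int)
m=(im[...,0]>110)&(im[...,1]<70)&(im[...,2]<70); m[:180]=0;m[240:]=0;m[:,:380]=0;m[:,440:]=0
ys,xs=np.nonzero(m);print(xs.mean(),ys.mean(),len(xs))
crop('s12',280,150,440,290,5,'c23')
```

```text
0.152 -0.6 0.1525
0.1505 -0.1 0.1506
0.149 -0.2 0.1489
0.1475 0.6 0.1474
0.146 1.5 0.1461
0.1445 12.5 0.1456
0.143 21.4 0.1453
37.3083 [ 0.6  1.5 -0.6]
409.5079365079365 208.44444444444446 63
```

View pics/c23.png

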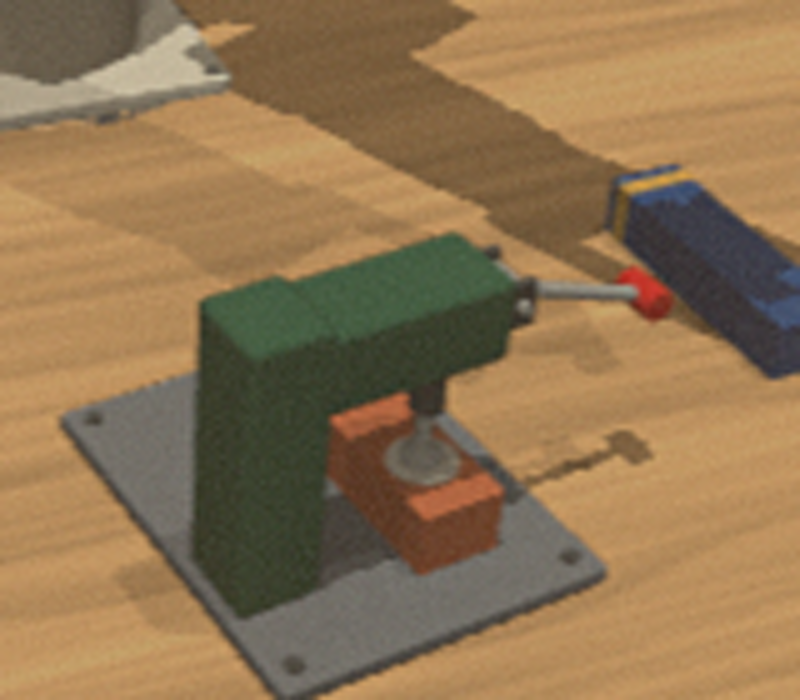

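Run:
```python
from h import *
manip.hold(.3);print(manip.get_contact_force(),manip.get_time(),manip.sign_off())
```

```text
the job is handed in; nothing more can be done
[-0.67374439 -0.68774351  0.33012997] 37.6583 None
```

The carton is on the base plate with the foot pressing inside its label and the lever fully down. I handed the job in at about 37.7 s of the 70 s allowed.

**What I did**
- I raised the lever by pinching its knob until it hit the upper stop, where the force jumped to about 27 N.
- I laid the larger terracotta carton on the plate with its label under the raised foot and let go.
- I swung the lever down to its lower stop and let go. I then pushed the knob once more with closed fingers, to about 21 N, and the lever barely gave.

**Last checks**
- **Foot on label:** the last pictures show the whole foot inside the label. With the foot still raised, I measured its centre and the label's within about 1–2 mm of each other.
- **Lever:** in that last push the fingers met the knob's top at a height of 0.124 m, which matches the lever fully down.
- **Bystanders:** the blue carton, jar and tin showed no visible movement in the full scene picture taken after I let go of the lever. That was before the last push, which did not go near them.
- **Robot:** the arm was clear of everything, with a wrist force of about 1 N, which is sensor noise.

**Disagreements:** the cameras differed by 2–5 mm on where the press stands, so I used an average. In the scene picture the knob appeared about half a pixel to one pixel above where the lower stop should put it, which is why I made that last push. No check failed.

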